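# Snap the missing foot onto an upturned desk-phone housing

### The arm

A 7-joint arm with a two-finger parallel gripper is mounted at the origin on the work surface. World frame = base frame: x ahead of the robot, y to its left, z up, the work surface at z = 0. Lengths are in m, angles in rad, forces in N, time in s.
With the tool pointing down it reaches from about 0.35 to 0.9 m from the base axis. Payload 8.1 kg.
Tool frame: the origin (TCP) lies between the finger pads, 19 mm behind the fingertips; this is the grasp point; z points along the fingers, y is the line along which they close (so a half turn about z gives the same grasp; the last joint's range is limited). The gripper opens to 85 mm and grips with 20 to 120 N. Pads are 22 mm wide; open, the fingers measure 114 mm over their backs; the gripper's body (76 mm by 85 mm) begins 54 mm behind the grasp point. The pads swing forward as they close: fully open they stand 13 mm farther back than shut.
Start: joints at [-1.272, 0.434, 0.025, 1.573, -0.012, 1.134, -0.075], TCP at [0.244, 0.575, 0.25] pointing down, gripper open.
Joint ranges: [-2.62, 2.62], [-0.44, 2.09], [-1.27, 1.32], [0.08, 2.57], [-1.32, 4.46], [0.12, 2], [-2.74, 2.74]. Speed limits (rad/s): [2.22, 2.22, 3.01, 3.01, 3.14, 3.14, 3.14].

### API

Orientations are given as a unit quaternion [w, x, y, z].
In Python, from cell import robot gives the robot as it stands. Calls block until the motion is done:
- robot.move_pose(position, orientation): joint-space move of the TCP to a pose.
- robot.move_linear(position, attitude=None, feed=0.15, guard=None): straight line of the TCP; attitude=None keeps the orientation; feed is the mean speed in m/s. With guard (N) it stops when the force on the tool has changed by that much, and returns True; else False.
- robot.set_joints(angles): joint-space move.
- robot.set_gripper(opening, force=None): opening from 0.0 (shut) to 1.0 (fully open); force is the grip in N (None keeps the last); returns when the fingers have stopped.
- robot.sleep(seconds).
- robot.ik(position, orientation): joint angles nearest the present ones, or None.
- robot.snapshot(name): name is "scene" or "top" or "wrist"; returns the picture (420x560x3 uint8, red, green, blue); there is no depth.
- robot.camera_model(name): a dict with "intrinsics" (3x3 intrinsics, pixels), "camera_from_world" (4x4, takes a point from world to camera coordinates). Camera axes: x right, y down, z forward; pixel columns grow to the right and rows downward; lengths in m; the calibration is good to about 2 mm. The wrist camera is an equidistant fisheye: a pixel r from the principal point sees the ray r / f radians off the axis. A picture is of the moment at which its call begins: read the wrist's pose just before it. camera_model takes no time and is no camera call; for the wrist camera it gives the pose at the moment of the call.
A pose or a line that the arm cannot do raises robot.MotionError and nothing moves.
- robot.hand_in(): hands the job in; it is judged then, once.
Readings, each from a call of its own:
- robot.read_t(): time.
- robot.read_joints(): joint angles.
- robot.read_qd(): joint speeds.
- robot.read_effort(): joint torques, N m.
- robot.read_eef_pos(): TCP position.
- robot.read_eef_rot(): TCP orientation.
- robot.read_wrist_force(): force on the tool from outside, world axes, zero at the start.
- robot.read_ft_torque(): the same for the moment, N m.
- robot.read_opening(): opening from 0.0 (shut) to 1.0 (fully open).
- robot.read_grasp_force(): force on a finger pad.
Only numpy, scipy, OpenCV 4.12 (cv2) and the standard library are available. Lean on these libraries where they do the work, as an engineer would, in place of code of your own. Each camera call takes 0.05 s, during which the arm holds its last target. There are 200 camera calls.

### The job

The white desk-phone housing lies face down in its jig and one of its four corners has lost its foot: take the spare foot that is the same size as the three still fitted, press it mouth down onto the bare stud until it clicks and sits fully home on the housing, and keep pressing. Finish while still gripping the foot and pressing it firmly down: do not let go. Do not force it hard enough to crack the housing, and leave everything else lying about on the bench where it is.

Things in the scene. Friction and masses are not known exactly. Their poses are not given: they have to be found in the camera images.
- foot: The right spare foot: a loose round cup of dark rubber, 30 mm across, 22 mm tall, about 30 g, standing mouth down on the bench. Origin: centre of its underside (the mouth); z up, out of its closed top. The mouth is 15 mm across at a rounded lip 0.5 to 4.5 mm above the underside; behind it a 22 mm wide recess, 17 mm deep in all.
- stud: Bare snap stud at the corner of the housing that has no foot (any of the four, drawn at each start): upright split post of grey nylon, 15 mm tall, 9 mm thick, tapered tip, four round sprung barbs 19 mm across, centred 7.5 mm up. Origin: centre of its base, on the housing's upper face, 50 mm above the bench; z up. Seated, the foot's underside lies flat on the housing, its origin at this origin.
- stud_tip (a point): Tip of that stud, 15 mm above its base. The foot meets the barbs when its underside is about 9.5 mm above the base; pressing on takes roughly 10 to 15 N, and from about 5 mm the barbs snap out inside the foot and the resistance drops suddenly (the click). The stud centres a foot that comes down up to about 1.5 mm off.
- housing: White plastic desk-phone housing, upside down, 200 (x) by 150 (y) mm, upper face level, 50 mm above the bench, held fast in a jig with two low aluminium jaws; it does not move. Origin: bench level under its centre. Foot places at x +-70, y +-48 mm; three carry fixed feet, 30 mm across, 22 mm tall. It would crack if a foot were pressed on it with more than 80 N.
- small_foot: Another spare foot, too small for this phone: solid, 20 mm across, 14 mm tall, same dark rubber, standing on the bench. Origin: centre of its underside. Leave it alone.
- dish: Round green ceramic dish, 96 mm across, 22 mm tall, a few screws in it. Origin: centre of its underside. Leave it alone.
- pick: Purple plastic opening pick, a rounded triangle about 30 mm across, 3 mm thick, flat on the bench. Origin: centre of its underside. Leave it alone.
- pry_bar: Steel pry bar, 160 by 14 mm, about 7 mm tall, flat on the bench along its x. Origin: centre of its underside. Leave it alone.
- bin_lip (a point): Finger lip at the top edge of the clear acrylic tilt-out bin, in a white frame (110 by 150 mm, 134 mm tall); the bin stands tilted out on its bottom hinge. Leave it alone.
Mind the look-alikes: they are no part of the job. What is shaped like the foot but blue is not meant.

How it is judged:
By the outcome, as a careful person would: the job done as asked, in the order asked, and still so for the second after the job is handed in, while the arm keeps its last pose, push and grip.
It also fails if it takes over 51 s, if anything falls off the work surface, if the arm or the gripper's body presses on something with over 40 N, if the wrist force passes 120 N, or if a joint passes its speed limit or range.

## Working session

There is one attempt and no reset: what is moved stays moved. The work goes in short steps, each a Python script; the robot and the scene stay as the last script left them, time stands still between calls to the robot, and variables do not carry over. Pictures are saved under pics/ and viewed, at most 10 in all, crops included, and the job is handed in when it is done.

```bash
mkdir -p pics
python3 - <<'E'
from cell import robot
import cv2
for n in ("scene","top"):
    im=robot.snapshot(n); cv2.imwrite(f"pics/{n}0.png",im[:,:,::-1])
    print(n,robot.camera_model(n))
print(robot.read_eef_rot(),robot.read_t())
E
```

```text
scene {'intrinsics': array([[432.01936745,   0.        , 273.66265047],
       [  0.        , 432.01936745, 203.45591613],
       [  0.        ,   0.        ,   1.        ]]), 'camera_from_world': array([[ 0.86130329,  0.5080496 , -0.00649971, -0.46299046],
       [ 0.36906006, -0.6343624 , -0.67924886, -0.26290683],
       [-0.34921529,  0.5826405 , -0.73387924,  1.17724947],
       [ 0.        ,  0.        ,  0.        ,  1.        ]])}
top {'intrinsics': array([[533.63043524,   0.        , 284.01529345],
       [  0.        , 533.63043524, 207.3490204 ],
       [  0.        ,   0.        ,   1.        ]]), 'camera_from_world': array([[-0.00947355, -0.99989169, -0.01126314, -0.15362278],
       [-0.98534782,  0.01125278, -0.17018532,  0.61131675],
       [ 0.17029363,  0.00948585, -0.9853477 ,  1.09073797],
       [ 0.        ,  0.        ,  0.        ,  1.        ]])}
[-6.78269801e-05  1.99583701e-01  9.79880539e-01 -6.85777989e-04] 0.1
```

View pics/top0.png

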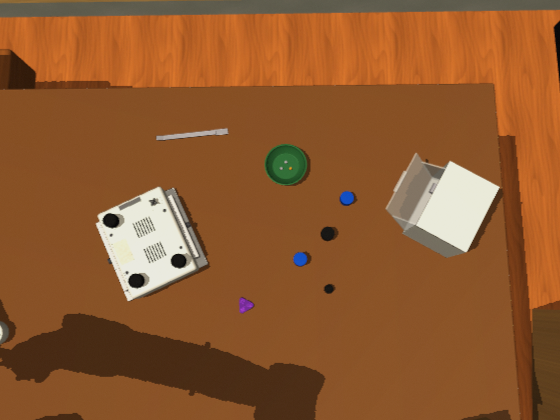

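View pics/scene0.png

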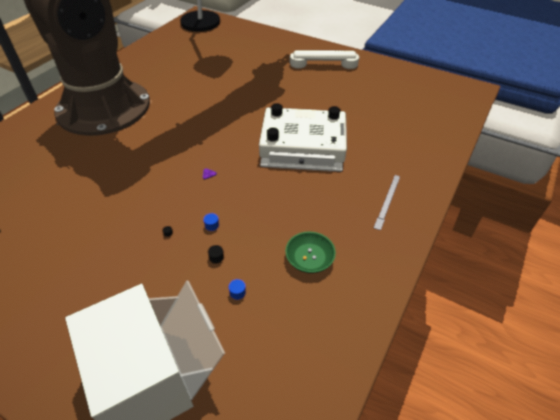

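The top view shows these candidates: black foot (328,234), smaller black foot (329,289), and blue look-alikes (347,198) and (300,259). The black one at (328,234) fits, being dark and the same size as the fitted ones. The bare stud is at about (153,202), with fitted feet at (111,221), (136,281) and (179,261). I'll confirm this in one crop and measure.

```bash
cat > h.py <<'E'
import numpy as np, cv2
def ray(m,px):
    K,T=m["intrinsics"],m["camera_from_world"]; R,t=T[:3,:3],T[:3,3]
    d=R.T@np.linalg.solve(K,[px[0],px[1],1.]); return -R.T@t,d
def fray(m,px):
    K,T=m["intrinsics"],m["camera_from_world"]; R,t=T[:3,:3],T[:3,3]
    v=np.array([(px[0]-K[0,2])/K[0,0],(px[1]-K[1,2])/K[1,1]]); th=np.hypot(*v)
    return -R.T@t, R.T@np.r_[v/max(th,1e-9)*np.sin(th),np.cos(th)]
def onz(r,z): c,d=r; return c+d*(z-c[2])/d[2]
def proj(m,p):
    q=m["camera_from_world"]@np.r_[p,1]; q=m["intrinsics"]@q[:3]; return q[:2]/q[2]
def fproj(m,p):
    q=(m["camera_from_world"]@np.r_[p,1])[:3]; K=m["intrinsics"]
    n=np.hypot(q[0],q[1]); th=np.arctan2(n,q[2])
    return np.array([K[0,2]+K[0,0]*th*q[0]/n,K[1,2]+K[1,1]*th*q[1]/n])
E
python3 - <<'E'
from cell import robot
from h import *
out=[]
for n in ("top","scene"):
    im=cv2.imread(f"pics/{n}0.png"); m=robot.camera_model(n)
    mk=(im.max(2)<38).astype(np.uint8)
    nn,lab,st,ce=cv2.connectedComponentsWithStats(mk)
    for i in range(1,nn):
        if 25<st[i,4]<600 and 70<ce[i,0]<400 and 90<ce[i,1]<310:
            r=ray(m,ce[i]); print(n,ce[i].round(1),st[i,2:],onz(r,.011).round(4),onz(r,.061).round(4))
m=robot.camera_model("top"); print("stud approx",onz(ray(m,(153,202)),.06))
im=cv2.imread("pics/top0.png")
a=cv2.resize(im[180:310,285:365],None,fx=4,fy=4,interpolation=2); b=cv2.resize(im[180:310,90:210],None,fx=4,fy=4,interpolation=2)
cv2.imwrite("pics/crop1.png",np.hstack([a,b]))
E
```

```text
top [110.9 220.1] [ 15  13 158] [0.5925 0.2244 0.011 ] [0.5849 0.2075 0.061 ]
top [327.2 233.2] [ 13  14 138] [ 0.558  -0.2539  0.011 ] [ 0.5518 -0.2504  0.061 ]
top [178.4 260.3] [ 14  14 151] [0.502  0.0723 0.011 ] [0.4982 0.0619 0.061 ]
top [136.1 280.2] [ 15  13 162] [0.4597 0.1633 0.011 ] [0.4578 0.149  0.061 ]
top [328.5 288.5] [ 8  8 52] [ 0.4378 -0.254   0.011 ] [ 0.4368 -0.2504  0.061 ]
scene [ 73.7 111.9] [  8  26 128] [-0.0382 -0.066   0.011 ] [ 0.0322 -0.1071  0.061 ]
scene [276.4 109.7] [ 9 11 81] [0.4218 0.2106 0.011 ] [0.4579 0.1489 0.061 ]
scene [333.8 112.6] [ 9 12 88] [0.5588 0.2746 0.011 ] [0.5847 0.2082 0.061 ]
scene [272.3 134.2] [10 11 92] [0.4654 0.1159 0.011 ] [0.4983 0.0613 0.061 ]
scene [167.3 231.3] [ 8  9 58] [ 0.4419 -0.257   0.011 ] [ 0.4765 -0.2839  0.061 ]
scene [215.6 254.4] [ 14  17 186] [ 0.5589 -0.2546  0.011 ] [ 0.5849 -0.2816  0.061 ]
stud approx [0.62299317 0.11941729 0.06      ]
```

View pics/crop1.png

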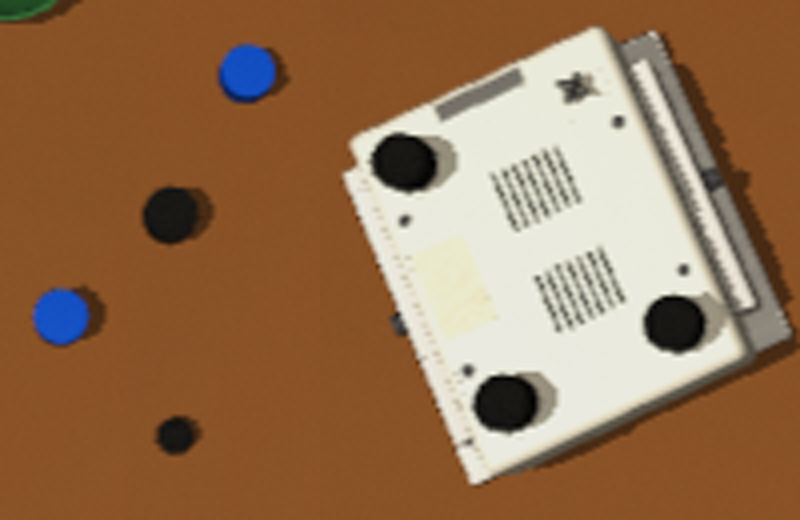

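The crop confirms it. The black foot at crop (171,214), i.e. top (328,234), matches the fitted feet. The small black one at (176,435) is smaller, and the other two are blue. The stud is at crop (576,87). Both views agree on the feet to about 1 mm, which puts the stud near (0.6253, 0.1205). I'll hover over the stud and then the foot for wrist views.

Run:
```python
from cell import robot
from h import *
import pickle
q=[0,.2,.9798,0]; q=np.array(q)/np.linalg.norm(q)
D={}
for n,p in (("stud",(.6253,.1205,.185)),("foot",(.5584,-.2542,.135))):
    robot.move_pose(p,q); robot.sleep(.2)
    m=robot.camera_model("wrist"); im=robot.snapshot("wrist")
    D[n]=(m,robot.read_eef_pos()); cv2.imwrite(f"pics/w_{n}.png",im[:,:,::-1])
    print(n,robot.read_t(),D[n][1],robot.read_joints().round(2) if hasattr(robot.read_joints(),'round') else robot.read_joints())
    c=np.linalg.inv(m["camera_from_world"]); print(c.round(3), m["intrinsics"][0], fproj(m,np.array([p[0],p[1],.065 if n=="stud" else .022])))
pickle.dump(D,open("D.pkl","wb"))
a,b=[cv2.imread(f"pics/w_{n}.png") for n in D]
cv2.imwrite("pics/w_both.png",cv2.resize(np.vstack([a,b]),(400,600)) if 0 else np.hstack([a[:,80:480],b[:,80:480]]))
```

```text
stud 2.4917 [0.62519249 0.1211881  0.18504684] [-0.46  0.52  0.28  1.64 -0.16  1.01  1.04]
[[ 0.39   0.886  0.249  0.563]
 [ 0.921 -0.376 -0.106  0.149]
 [-0.001  0.271 -0.963  0.308]
 [ 0.     0.     0.     1.   ]] [325.1922621    0.         277.31535123] [275.65558934 210.59405457]
foot 4.175 [ 0.55895494 -0.25316061  0.13503011] [ 0.13  0.54  0.31  1.75 -0.2   0.88  1.69]
[[ 0.39   0.886  0.25   0.497]
 [ 0.921 -0.375 -0.106 -0.226]
 [-0.     0.271 -0.962  0.258]
 [ 0.     0.     0.     1.   ]] [325.1922621    0.         277.31535123] [274.6224943  212.23984427]
```

View pics/w_both.png

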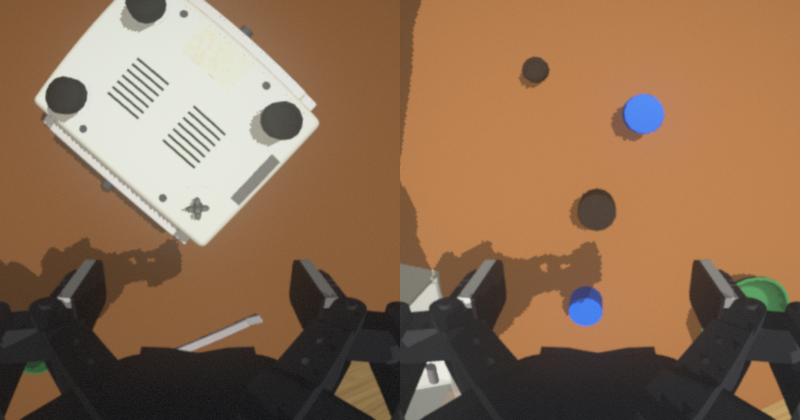

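The wrist views show the stud at about (277,207) and the foot at about (277,210), both close to where they were predicted. I'll get exact values from masks.

Run:
```python
from h import *
import pickle
D=pickle.load(open("D.pkl","rb"))
def blobs(im,mk,m,zs,box,amin):
    nn,lab,st,ce=cv2.connectedComponentsWithStats(mk.astype(np.uint8))
    for i in range(1,nn):
        x,y=ce[i]
        if st[i,4]>amin and box[0]<x<box[1] and box[2]<y<box[3]:
            c=st[i,:2]+(st[i,2:4]-1)/2
            print(ce[i].round(1),"boxc",c,st[i,2:],[onz(fray(m,p),z).round(4)[:2] for p in (ce[i],c) for z in zs])
im=cv2.imread("pics/w_foot.png").astype(int); m=D["foot"][0]
print("foot"); blobs(im,(im[:,:,2]<85)&(im[:,:,0]<85),m,[.011,.022],(240,310,180,240),200)
im=cv2.imread("pics/w_stud.png").astype(int); m=D["stud"][0]
for th in (110,140):
    print("stud",th); blobs(im,im.max(2)<th,m,[.0575,.062],(255,300,185,230),20)
print("feet"); blobs(im,im.max(2)<70,m,[.061],(100,400,0,160),400)
b=cv2.imread("pics/w_stud.png")[180:235,247:307]; a=cv2.imread("pics/w_foot.png")[180:235,247:307]
cv2.imwrite("pics/c2.png",np.hstack([cv2.resize(k,None,fx=6,fy=6,interpolation=0) for k in (b,a)]))
```

```text
foot
[275.9 209.3] boxc [275.5 209. ] [  36   39 1108] [array([ 0.5594, -0.2536]), array([ 0.5566, -0.2524]), array([ 0.5591, -0.2539]), array([ 0.5563, -0.2526])]
stud 110
[276.2 206.4] boxc [277.5 207. ] [10  9 33] [array([0.6242, 0.1214]), array([0.6231, 0.1219]), array([0.6251, 0.1222]), array([0.6239, 0.1226])]
stud 140
[276.6 208.1] boxc [276.5 208. ] [ 22  21 206] [array([0.6256, 0.1211]), array([0.6245, 0.1216]), array([0.6255, 0.1211]), array([0.6244, 0.1216])]
feet
[138.7  95.6] boxc [143.  95.] [ 33  35 586] [array([0.4967, 0.0571]), array([0.4981, 0.0606])]
```

View pics/c2.png

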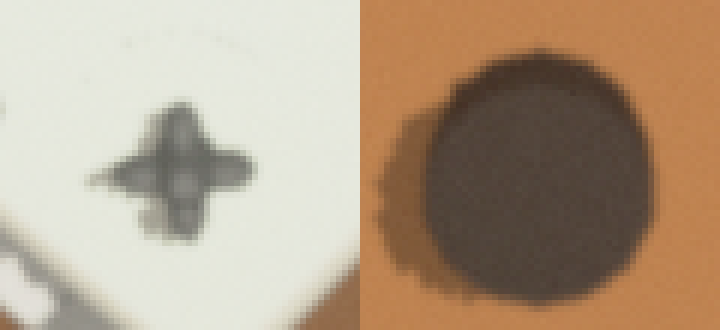

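Stud at about (0.6254, 0.1212), cross centre at crop (183,170). The foot is at about (0.559, -0.254). Next I'll grasp it.

```bash
cat >> h.py <<'E'
def goto(robot,p,**k):
    "linear move, then correct the residual steady-state error once"
    p=np.array(p,float); robot.move_linear(p,**k); robot.sleep(.15)
    e=p-np.array(robot.read_eef_pos()); robot.move_linear(p+e,feed=.02); robot.sleep(.1)
    return p+e
E
python3 - <<'E'
from cell import robot
from h import *
goto(robot,(.5590,-.2539,.06),feed=.12)
robot.move_linear((.5590,-.2539,.021),feed=.06); print(robot.read_eef_pos(),robot.read_wrist_force())
goto(robot,(.5590,-.2539,.0212),feed=.05)
robot.set_gripper(0.0,80); robot.sleep(.2)
print("grasp",robot.read_eef_pos(),robot.read_opening(),robot.read_grasp_force(),robot.read_wrist_force())
p=np.array(robot.read_eef_pos()); p[2]=.135
robot.move_linear(p,feed=.12); robot.sleep(.2)
m=robot.camera_model("wrist");im=robot.snapshot("wrist"); cv2.imwrite("pics/held.png",im[:,:,::-1])
print(robot.read_eef_pos(),robot.read_opening(),robot.read_grasp_force(),robot.read_wrist_force(),robot.read_t())
print("tcp px",fproj(m,np.array(robot.read_eef_pos())))
E
```

```text
[ 0.5590929  -0.254038    0.02104792] [-0.26146091  0.41921044  0.10635062]
grasp [ 0.55908105 -0.2539604   0.02141163] 0.3196568313853054 78.65320784971118 [-0.99173181  1.03295732  4.96257532]
[ 0.55879744 -0.25386591  0.13439783] 0.31373703858415497 78.71404191479087 [ 0.10063286  0.12269998 -0.57028865] 9.1083
tcp px [275.96516559 286.07381768]
```

View pics/held.png

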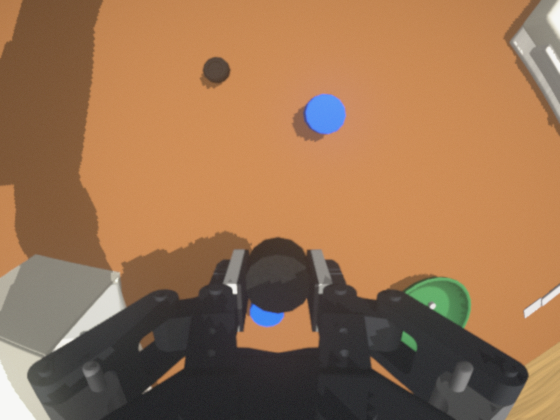

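The foot is held at about (277,275), and the neighbours haven't moved. I'll compare its outline with the predicted projection to get its offset in the hand.

Run:
```python
from cell import robot
from h import *
m=robot.camera_model("wrist"); tcp=np.array(robot.read_eef_pos())
t=np.linspace(0,2*np.pi,180)
print(np.linalg.inv(m["camera_from_world"])[:3,3]-tcp)
for n,z,r in (("top",.0008,.015),("bottom",-.0212,.015)):
    P=np.array([fproj(m,tcp+[r*np.cos(a),r*np.sin(a),z]) for a in t]); print(n,P.min(0),P.max(0))
im=cv2.imread("pics/held.png")
print("col 277:",[(r,int(im[r,270:284].max(2).mean())) for r in range(228,325,2)])
c=im[225:325,227:327].astype(float); c=np.clip(c*3,0,255).astype(np.uint8)
cv2.imwrite("pics/c3.png",cv2.resize(c,None,fx=6,fy=6,interpolation=0))
```

```text
[-0.06239987  0.02730339  0.12296317]
top [240.90257346 254.59462932] [311.08687533 315.49984559]
bottom [245.53934123 236.01929913] [306.86730972 291.29491416]Traceback (most recent call last):
  File "<stdin>", line 9, in <module>
    return umr_maximum(a, axis, None, out, keepdims, initial, where)
numpy.exceptions.AxisError: axis 2 is out of bounds for array of dimension 2
```

Run:
```python
from h import *
im=cv2.imread("pics/held.png")
print([(r,int(im[r,270:284].max(1).mean())) for r in list(range(232,264,2))+list(range(298,324,2))])
print([(c,int(im[280:286,c].max(1).mean())) for c in list(range(228,256,2))+list(range(298,328,2))])
c=im[225:325,227:327].astype(float); c=np.clip(c*3,0,255).astype(np.uint8)
cv2.imwrite("pics/c3.png",cv2.resize(c,None,fx=6,fy=6,interpolation=0))
```

```text
[(232, 205), (234, 205), (236, 191), (238, 105), (240, 69), (242, 68), (244, 68), (246, 66), (248, 66), (250, 65), (252, 64), (254, 67), (256, 76), (258, 77), (260, 76), (262, 77), (298, 57), (300, 57), (302, 58), (304, 59), (306, 57), (308, 58), (310, 59), (312, 137), (314, 238), (316, 240), (318, 236), (320, 230), (322, 225)]
[(228, 165), (230, 170), (232, 178), (234, 179), (236, 142), (238, 70), (240, 62), (242, 57), (244, 56), (246, 64), (248, 70), (250, 70), (252, 70), (254, 72), (298, 59), (300, 61), (302, 60), (304, 61), (306, 60), (308, 59), (310, 57), (312, 56), (314, 60), (316, 70), (318, 109), (320, 166), (322, 154), (324, 134), (326, 126)]
```

View pics/c3.png

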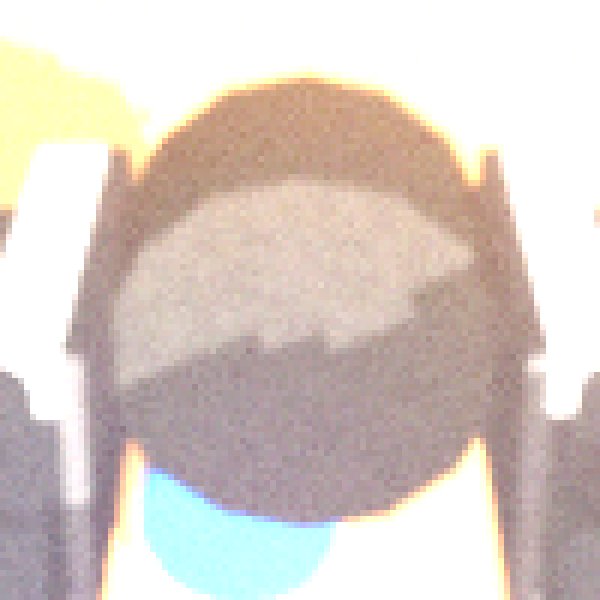

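In the crop, the foot's top circle spans rows 255–312 and is centred between the pads. It sits within 1 mm of the TCP axis, so I can move on to the stud and press in small steps while watching force and height.

```bash
cat >> h.py <<'E'
def press(robot,c,z0,z1,fmax,step=.0007):
    z=z0
    while z>z1:
        z-=step; robot.move_linear((c[0],c[1],z),feed=.015)
        e=np.array(robot.read_eef_pos()); f=np.array(robot.read_wrist_force())
        print(f"{z:.4f}",e.round(4),f.round(1))
        if abs(f[2])>fmax: break
    return z
E
python3 - <<'E'
from cell import robot
from h import *
S=np.array([.6254,.1212])
q=np.array([0,.2,.9798,0]); q/=np.linalg.norm(q)
robot.move_pose((*S,.14),q)
c=goto(robot,(*S,.092),feed=.1)
print(c,robot.read_eef_pos(),robot.read_wrist_force(),robot.read_t())
z=press(robot,c,.089,.0765,25)
print(robot.read_ft_torque(),robot.read_t())
E
```

```text
[0.62482322 0.12117058 0.09119395] [0.62483816 0.12123292 0.09133272] [-0.30103904  1.1579436   0.01646956] 11.6583
0.0883 [0.6247 0.1211 0.0881] [-0.1 -0.3  0.6]
0.0876 [0.6248 0.1212 0.0876] [ 0.4 -0.7 -0. ]
0.0869 [0.6248 0.1212 0.0868] [-0.1  1.2  0.3]
0.0862 [0.6248 0.1212 0.0862] [ 0.3 -0.2  0.4]
0.0855 [0.6248 0.1212 0.0854] [ 0.3 -0.2  0.3]
0.0848 [0.6248 0.1212 0.0848] [0.4 0.1 0.5]
0.0841 [0.6248 0.1211 0.084 ] [ 0.3 -0.   0.7]
0.0834 [0.6248 0.1212 0.0833] [0.1 0.2 0.3]
0.0827 [0.6248 0.1212 0.0827] [ 0.6 -0.3 -0.2]
0.0820 [0.6248 0.1211 0.0819] [ 0.2 -0.7 -0.7]
0.0813 [0.6249 0.1212 0.0813] [-0.4 -0.3  0.1]
0.0806 [0.6253 0.1213 0.0809] [ 1.1 -0.6  0.6]
0.0799 [0.6255 0.1212 0.0805] [0.8 0.1 4.9]
0.0792 [0.6257 0.1213 0.0803] [-0.3 -0.6  8.8]
0.0785 [0.6259 0.1213 0.0798] [0.6 0.4 9.7]
0.0778 [0.6259 0.1213 0.079 ] [ 0.5 -0.1  8.5]
0.0771 [0.6256 0.1213 0.0779] [1.2 0.4 6.4]
0.0764 [0.6254 0.1212 0.0767] [ 1.3 -0.5  2.6]
[ 0.05798285 -0.41622182 -0.02125516] 16.25
```

Barb contact came at the expected height, and the force is now dropping after a peak near 10 N. I'll continue down to the seat.

Run:
```python
from cell import robot
from h import *
c=(.6254,.1212)
z=press(robot,c,.0764,.066,28)
robot.sleep(.5); print(robot.read_eef_pos(),robot.read_wrist_force(),robot.read_opening(),robot.read_grasp_force(),robot.read_ft_torque(),robot.read_t())
im=[robot.snapshot(n) for n in ("scene","wrist")]
a=cv2.resize(im[0][60:200,220:370],None,fx=2.6,fy=2.6,interpolation=2); b=im[1][180:340,170:390]
a=a[:,:,::-1];b=cv2.resize(b[:,:,::-1],(int(220*a.shape[0]/160*.8),a.shape[0])); cv2.imwrite("pics/fin.png",np.hstack([a,b]))
```

```text
0.0757 [0.6252 0.1213 0.0752] [ 2.6  0.2 -3.1]
0.0750 [0.625  0.1212 0.0742] [ 3.6  0.4 -8.3]
0.0743 [0.6249 0.1211 0.0737] [  4.1   0.2 -11.6]
0.0736 [0.625  0.1211 0.0732] [  2.7   0.8 -12.6]
0.0729 [0.6253 0.1211 0.0727] [  3.3   1.4 -10.6]
0.0722 [0.6255 0.1212 0.0724] [ 1.5 -1.  -6.4]
0.0715 [0.6256 0.1212 0.072 ] [ 0.6 -0.7 -1.6]
0.0708 [0.6257 0.1213 0.0715] [-1.  -0.3  5.1]
0.0701 [0.6257 0.1212 0.0714] [-4.  -0.1 13.3]
0.0694 [0.6258 0.1212 0.0713] [-6.2 -1.1 20.2]
0.0687 [0.6258 0.1212 0.0713] [-8.7 -1.5 26.1]
0.0680 [0.6258 0.1212 0.0712] [-11.1  -2.4  32.4]
[0.62580252 0.12124484 0.07125272] [-11.17304711  -1.62200027  32.10223933] 0.31739105992006866 84.2933856882155 [-0.4615934   2.38447435 -0.06630111] 19.75
```

View pics/fin.png

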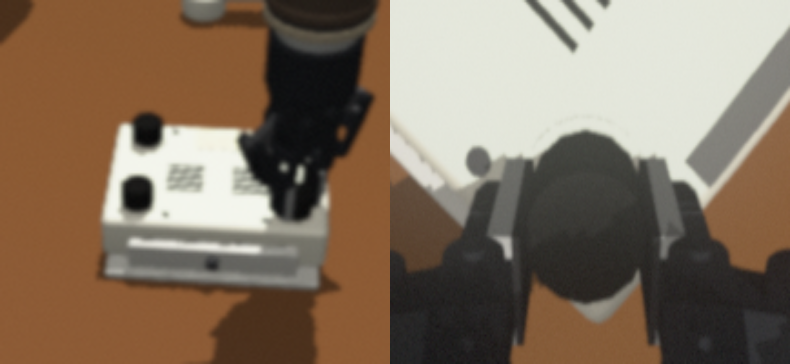

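The picture shows the foot flush on the housing. The force dropped at the snap, and the TCP now sits at the seated height (0.0712) pressing with 32 N. Handing in.

```bash
python3 -c "
from cell import robot
print(robot.read_wrist_force(), robot.hand_in())"
```

```text
the job is handed in; nothing more can be done
[-11.55049307  -1.5421315   32.20102446] None
```

The matching spare foot clicked onto the bare stud and sits fully home on the housing; the job was handed in at about 20 s with the arm still gripping it and pressing down at about 32 N.

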